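# Blow off two buffed door knobs with the sprung air lever at half travel

## Robot

A 6-joint arm with a two-finger parallel gripper is mounted at the origin on the work surface. World frame = base frame: x ahead of the robot, y to its left, z up, the work surface at z = 0. Lengths are in mm, angles in rad, forces in N, time in s.
With the tool pointing down it reaches from about 275 to 750 mm from the base axis. Payload 10.2 kg.
Tool frame: the origin (TCP) lies at the centre of the arm's flange, where the gripper is bolted on; the fingertips stand 173 mm ahead of it and the grasp point (between the pads) lies 155 mm ahead of it; z points along the fingers, y is the line along which they close (so a half turn about z gives the same grasp; the last joint's range is limited). The gripper opens to 85 mm and grips with 20 to 120 N. Pads are 22 mm wide; open, the fingers measure 114 mm over their backs; the gripper's body (76 mm by 85 mm) begins 54 mm behind the grasp point. The pads swing forward as they close: fully open they stand 13 mm farther back than shut.
Start: joints at [1.087, 0.313, 1.498, -0, 1.331, -0.223], TCP at [135.386, 507.25, 404.694] pointing down, gripper open.
Joint ranges: [-2.94, 2.94], [-0.97, 2.17], [0.19, 2.56], [-1.23, 4.37], [0.02, 3.11], [-2.88, 2.88]. Speed limits (rad/s): [2.39, 2.39, 3.01, 3.14, 3.14, 3.14].

## Interface

Orientations are given as a unit quaternion [w, x, y, z].
In Python, from rig import ctrl gives the robot as it stands.
- The arm moves only by the tool tcp_steps, called after "Request:" by a JSON object that holds its "fn" and its "kwargs". Schema: {"type":"object","properties":{"steps":{"type":"array","items":{"type":"number"},"minItems":6,"maxItems":48},"finger_gap":{"type":"number"},"squeeze":{"type":"number"},"only":{"type":"string"},"quiet":{"type":"boolean"},"lines":{"type":"string"}},"required":["steps"],"additionalProperties":false}. steps is one flat list of numbers that holds 1 to 8 rows one after another, with no inner brackets; each row has 6 numbers: dx, dy, dz in cm, then a rotation vector rx, ry, rz in units of 0.25 rad; each row is the pose to reach, as a shift and turn from the pose commanded when the call began, along the tool's axes at that moment; what a row does not reach only later rows make up. A row lasts 1/10 s, in which the tool goes at most 50 mm and 0.15 rad, less where a joint would pass 70% of its speed; a pose out of reach is approached as far as the arm can. finger_gap is the opening from 0.0 (shut) to 1.0 (fully open), set as the call begins (left out keeps the last). The fingers move at their own pace and stop on an object; squeeze is the grip in N (left out, the last holds). Time passes only in rows, so rows that do not move let the fingers close. The tool returns the time, the measured TCP pose, the force, the opening and the grip force at its end. only (a regular expression) keeps the lines of the reply that match it, lines (a string "A,B") keeps lines A to B, and quiet returns only ok. Input that does not fit is refused with a message, and nothing moves.
- ctrl.sense(): the state, without advancing time (a new reading comes with each control period).
- ctrl.capture(name): name is "side" or "top"; returns the picture (384x512x3 uint8, red, green, blue); there is no depth.
- ctrl.calibration(name): a dict with "fx", "fy", "cx", "cy" (pixels), "position" and "attitude" of the camera in the world. Camera axes: x right, y down, z forward; pixel columns grow to the right and rows downward; lengths in mm; the calibration is good to about 2 mm. A picture is of the moment at which its call begins. calibration takes no time and is no camera call.
- ctrl.finish_job(): hands the job in; it is judged then, once.
The state is a dict: "time_s": time; "joints": joint angles; "dq": joint speeds; "tau": joint torques, N m; "eef_pos": TCP position; "ee_rot": TCP orientation; "force": force on the tool from outside, world axes, zero at the start; "wrist_torque": the same for the moment, N m; "grip_width": opening from 0.0 (shut) to 1.0 (fully open); "grip_force": force on a finger pad.
Only numpy, scipy, OpenCV 4.12 (cv2) and the standard library are available. Lean on these libraries where they do the work, as an engineer would, in place of code of your own. Each camera call takes 0.05 s, during which the arm holds its last target. There are 200 camera calls.

## Task

Stand the two large round-headed brass door knobs upright in the blow-off tub: lower each one gently to the tub's rubber floor, without dropping it or knocking it against the other, and leave the other two knobs and everything else on the bench where they are. Then push the sprung lever of the air valve half-way down to blow them clean, and finish while still holding it there, with the knobs standing in the tub. Never push the lever right down, because full air would throw the freshly buffed knobs about.

Things in the scene. Friction and masses are not known exactly. Their poses are not given: they have to be found in the camera images.
- knob_a: one of two large round door knobs, brass, 0.15 to 0.31 kg: ball head 50 mm in diameter, neck 22 mm, base flange 46 mm in diameter and 6 mm thick; 68 mm tall, ball centre 43 mm above the underside. Stands upright on the parts board, its base 16 mm above the bench. Origin: centre of the flange's underside; z up along the knob.
- knob_b: the other large round door knob, the same in every respect as knob_a.
- board: parts board: plywood with a cork face, 260 x 220 mm (x, y), top face 16 mm above the bench, fixed. The two large knobs, the small knob and the drum knob stand on it in two rows of two, in any order, at least 85 mm apart, centre to centre. Origin: centre of the underside, z up.
- station: blow-off station, fixed to the bench: steel plate 300 x 360 mm (x, y), 6 mm thick, with a round galvanised tub (+y side), an air valve with a lever (-y side), a filter-regulator 138 mm tall behind the valve, a pipe that rises 156 mm high behind the tub to a nozzle, and a duct at the back. Origin: centre of the plate's underside; z up, -x faces the robot.
- tub_floor (a point): centre of the flat floor in the tub, the top of a sponge-rubber mat that gives about 1 mm per 4 N, 22 mm above the bench. The tub is 208 mm wide inside at the floor, 234 mm at the rim, which is 119 mm above the bench (97 mm above this floor). Axes as the station's. The nozzle leans 30 mm in over the far rim: it stays 88 mm or more from this centre, on the +x side.
- lever (a joint): angle of the air valve's lever (rad): 0 released, up; grows as it is pushed down; 0.36 right down on its stop; half-way is 0.18. It springs back up when let go. Pushing at the pad takes about 5 N to start, 8 N half-way, 10 N at the stop.
- lever_pad (a point): centre of the top face of the black finger pad on the lever's end, 52 mm long, 30 mm wide; it moves with the lever. The lever runs from its hinge to the station's -x; this point is 130 mm out along it and 7 mm above its line: 152 mm above the bench released, 130 mm half-way, 107 mm right down, when the pad is level; released it slopes 0.36 rad.
- lever_hinge (a point): the middle of the lever's hinge axis, 100 mm above the bench; the axis lies along the station's y. Pushing the lever down turns the pad about this point.
- small_knob: bystander on the parts board: a small cupboard knob of the same form in brass, ball head 30 mm, 42 mm tall. Origin: centre of its underside.
- drum_knob: bystander on the parts board: a brass door knob with a drum (short cylinder) head 48 mm in diameter and 34 mm high, 62 mm tall. Origin: centre of its underside.
- pot: bystander: open enamel pot 152 mm in diameter, 85 mm high, with a loop handle and a spoon in it, on the left of the bench. Origin: centre of its underside.
- can: bystander: closed steel can, 70 mm in diameter, 110 mm high, on the left of the bench. Origin: centre of its underside.
- compound_bar: bystander: brown bar of polishing compound, 170 by 50 by 42 mm, on the right of the bench. Origin: centre of its underside.
- brush: bystander: hand brush lying on the bench, left of the robot's base. Origin: the middle of its underside.
- wrench: bystander: wrench lying on the bench, right of the robot's base. Origin: the middle of its underside.

How it is judged (in metres and radians):
On the way, in this order (a step that is already met when the one before it is completed fails the run):
1. both large round door knobs stand on the tub's floor, let go (horizontal distance between each of knob_a, knob_b and tub_floor below 0.088 m and z of each of knob_a, knob_b in the frame of tub_floor below 0.008 m and angle between each of knob_a, knob_b's own z axis and vertical below 0.25 rad and linear speed of each of knob_a, knob_b below 0.03 m/s and contact force between each of knob_a, knob_b and the fingers below 0.2 N and contact force between each of knob_a, knob_b and the arm below 0.2 N), for 0.2 s.
2. the robot holds the lever about half-way down (0.12 to 0.24 rad) (value of joint lever between 0.12 and 0.24 rad and contact force between any of the fingers, the arm and station above 2 N), for 0.5 s.
At the end, for the whole second after the job is handed in: Both large round knobs stand at rest on the tub floor (within 88 mm of its centre, base within 8 mm of the floor, within 0.25 rad of upright), untouched, while the robot keeps the lever still at half travel (0.12 to 0.24 rad), pushing it with over 2 N (all of step 1 and all of step 2 and velocity of joint lever between -0.1 and 0.1 rad/s); the arm keeps its last pose, push and grip.
It fails at once if a round door knob is let go in or over the tub while its base is more than 20 mm above the tub's floor ((horizontal distance between knob_a and tub_floor below 0.115 m and z of knob_a in the frame of tub_floor above 0.02 m and contact force between knob_a and the fingers below 0.05 N) or (horizontal distance between knob_b and tub_floor below 0.115 m and z of knob_b in the frame of tub_floor above 0.02 m and contact force between knob_b and the fingers below 0.05 N)).
It fails at once if a round door knob is pushed or struck against the tub with more than 40 N (contact force between any of knob_a, knob_b and station above 40 N).
It fails at once if the two round door knobs knock together with more than 10 N (contact force between knob_a and knob_b above 10 N).
It fails at once if the valve lever is pushed right down (beyond 0.31 of its 0.36 rad) (value of joint lever above 0.31 rad).
It fails at once if another thing on the bench is moved by more than 30 mm (distance of any of small_knob, drum_knob, pot, can, compound_bar, brush, wrench from where it was at the start of the episode above 0.03 m).
It also fails if it takes over 67 s, if anything falls off the work surface, if the arm or the gripper's body presses on something with over 40 N, if the wrist force passes 120 N, or if a joint passes its speed limit or range.

## Working session

There is one attempt and no reset: what is moved stays moved. The work goes in short steps, Python scripts to look and compute and a tool call to move; the robot and the scene stay as the last step left them, time stands still between calls to the robot, and variables do not carry over. Pictures are saved under pics/ and viewed, at most 10 in all, crops included, and the job is handed in when it is done.

```bash
ls; mkdir -p pics
```

Run:
```python
from rig import ctrl
import cv2
for n in("side","top"):
    cv2.imwrite(f"pics/{n}0.png",cv2.cvtColor(ctrl.capture(n),cv2.COLOR_RGB2BGR)); print(n,ctrl.calibration(n))
print(ctrl.sense())
```

```text
pics
rig.py
side {'fx': 389.6998389393355, 'fy': 389.6998389393355, 'cx': 255.41249301424352, 'cy': 189.23971885783868, 'position': array([  104.92175563, -1228.58698139,   929.713494  ]), 'attitude': array([-0.47396508,  0.8672912 , -0.1373792 ,  0.06549836])}
top {'fx': 411.5501600976602, 'fy': 411.5501600976602, 'cx': 258.52061125684645, 'cy': 192.12122667047353, 'position': array([ 379.7345874 ,  -25.29891322, 1500.43947222]), 'attitude': array([ 0.02932671, -0.70429905,  0.70910443, -0.01654368])}
{'time_s': 0.1, 'joints': array([ 1.08660171e+00,  3.13395720e-01,  1.49832632e+00,  6.67534679e-06,
        1.33102538e+00, -2.23400751e-01]), 'dq': array([-0.00088249, -0.00343751, -0.00314651,  0.0011816 , -0.00216616,
       -0.00120033]), 'tau': array([ 1.61229695e-03, -4.12899506e+01, -2.60139120e+01, -2.14329466e-04,
        2.96997328e-03,  1.33290720e-05]), 'eef_pos': array([135.36846918, 507.21932122, 404.20443597]), 'ee_rot': array([-2.03081814e-04,  1.30028480e-01,  9.91510091e-01, -5.40496612e-04]), 'force': array([-0.01190987,  0.53985249, -0.01369255]), 'wrist_torque': array([-0.05725984, -0.0174017 ,  0.00960634]), 'grip_force': 0.0, 'grip_width': 1.0007363439813306}
```
View pics/side0.png

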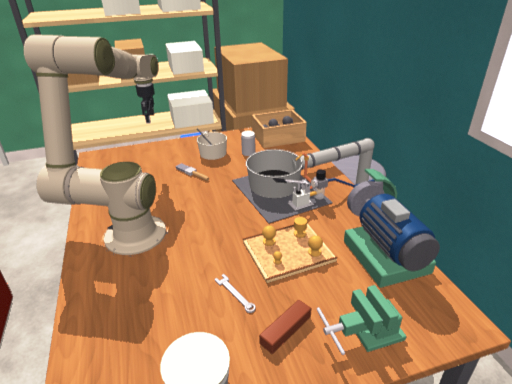

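View pics/top0.png

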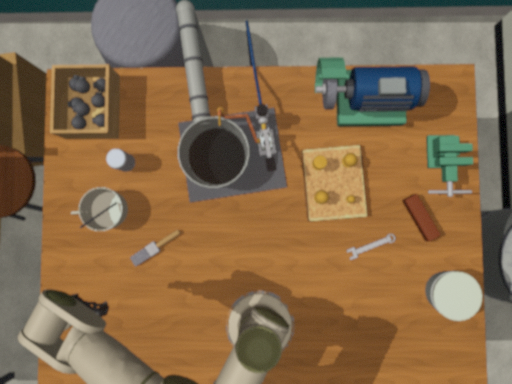

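The side view shows the board with knobs near (269,232), (300,226), (316,242) and (277,256), and the tub near (274,172). In the top view the knobs are near (320,161), (350,159), (321,198) and (351,200), the tub is at (215,153) and the lever near (268,150). Next I'll enlarge both.

Run:
```python
import cv2,numpy as np
s=cv2.imread("pics/side0.png");t=cv2.imread("pics/top0.png")
# side crops 100x75 -> x4
def c(im,x,y,w,h,k): return cv2.resize(im[y:y+h,x:x+w],None,fx=k,fy=k,interpolation=cv2.INTER_CUBIC)
a=np.hstack([c(s,235,210,100,75,4),c(t,295,140,100,75,4)])
b=np.hstack([c(s,235,145,100,75,4),c(t,175,100,133,100,3)[:300,:400]]) if 0 else np.hstack([c(s,240,145,100,75,4),c(t,200,100,100,75,4)])
cv2.imwrite("pics/crop0.png",np.vstack([a,b]))
```

View pics/crop0.png

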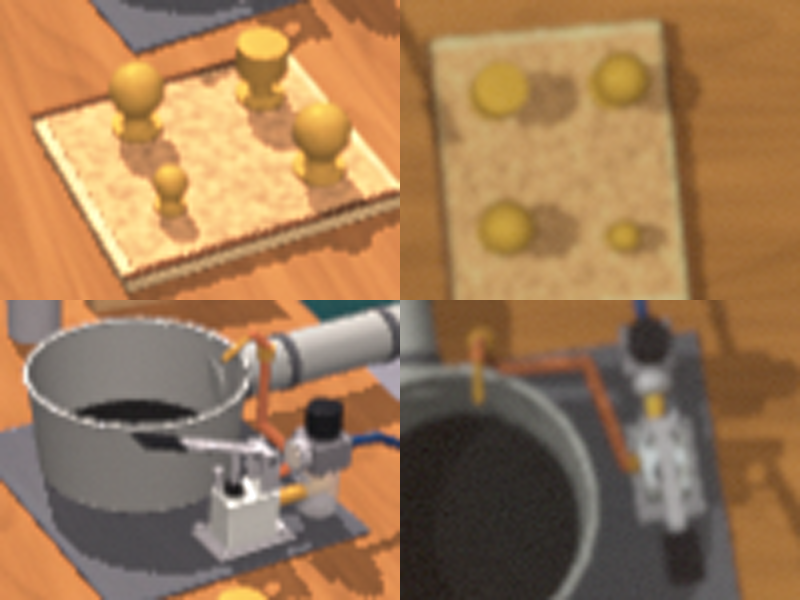

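The round knobs' ball centres are at side (269.2,232.4)/top (321.4,196.9) and side (315.2,242.2)/top (350,160). The drum knob is at the far left of the top view. The lever pad is near side (279.5,180.2)/top (271.2,163.7). Next I'll triangulate these points and fit the tub rim.

Create h.py:
```python
import numpy as np, cv2
from rig import ctrl
from scipy.spatial.transform import Rotation as R
from scipy.optimize import least_squares
C={n:ctrl.calibration(n) for n in("side","top")}
def proj(n,P):
    c=C[n];q=c["attitude"];r=R.from_quat([q[1],q[2],q[3],q[0]])
    p=r.inv().apply(np.atleast_2d(P)-c["position"])
    return np.c_[c["fx"]*p[:,0]/p[:,2]+c["cx"],c["fy"]*p[:,1]/p[:,2]+c["cy"]]
def tri(s,t,x0=(450,0,100)):
    f=lambda P:np.r_[(proj("side",P)-s).ravel(),(proj("top",P)-t).ravel()]
    o=least_squares(f,x0);return o.x.round(1),np.round(o.fun,2)
def circ(c,r,z=0):
    a=np.linspace(0,2*np.pi,72,endpoint=False);return np.c_[c[0]+r*np.cos(a),c[1]+r*np.sin(a),np.full(72,c[2]+z)]
```

Run:
```python
from h import *
print("k1",*tri((269.2,232.4),(321.4,196.9)))
print("k2",*tri((315.2,242.2),(350,160)))
print("pad",*tri((279.5,180.2),(271.2,163.7)))
print("rim",*tri((274.4,163.2),(214.5,152)))
# pixel masks for brass
for n,im in (("side",cv2.imread("pics/side0.png")),("top",cv2.imread("pics/top0.png"))):
    h=cv2.cvtColor(im,cv2.COLOR_BGR2HSV)
    m=cv2.inRange(h,(15,170,90),(30,255,255))
    k,l,s,c=cv2.connectedComponentsWithStats(m)
    print(n,[(s[i].tolist(),c[i].round(1).tolist()) for i in range(1,k) if s[i,4]>15])
```

```text
k1 [ 456.6 -219.8   59.3] [-0.45  0.05  0.11 -0.44]
k2 [ 585.6 -321.7   61.8] [-0.49  0.09  0.16 -0.49]
pad [561.  -43.6 151.5] [ 0.02 -0.   -0.01  0.02]
rim [608.3 148.  116.3] [-0.31  0.04  0.07 -0.24]
side [([296, 231, 9, 6, 27], [300.3, 233.8]), ([268, 232, 6, 6, 19], [270.6, 234.3]), ([316, 240, 6, 9, 24], [318.5, 243.3]), ([311, 249, 6, 7, 17], [312.9, 252.4]), ([275, 254, 6, 9, 27], [277.1, 258.7])]
top [([432, 86, 12, 18, 40], [437.6, 95.3]), ([440, 105, 14, 7, 36], [445.4, 108.4]), ([424, 106, 9, 8, 28], [427.2, 110.3]), ([435, 110, 8, 7, 18], [438.3, 112.9]), ([404, 122, 8, 8, 16], [407.9, 126.2]), ([49, 147, 8, 9, 26], [51.8, 152.1]), ([343, 154, 14, 12, 122], [349.4, 159.8]), ([313, 156, 14, 13, 114], [319.3, 162.2]), ([315, 191, 13, 12, 110], [321.3, 196.7]), ([347, 196, 8, 6, 33], [350.5, 198.6]), ([316, 298, 12, 7, 27], [322.0, 300.7]), ([312, 302, 6, 10, 18], [314.1, 307.1]), ([323, 306, 8, 10, 22], [326.4, 310.7]), ([368, 318, 9, 8, 20], [371.8, 321.8]), ([427, 319, 8, 8, 16], [430.0, 322.4]), ([324, 329, 5, 11, 20], [326.2, 333.2]), ([365, 334, 8, 10, 20], [370.0, 338.5]), ([380, 337, 7, 10, 18], [383.6, 341.4]), ([312, 343, 13, 6, 17], [317.8, 345.6]), ([360, 344, 7, 7, 16], [362.9, 345.9]), ([352, 346, 9, 7, 17], [356.2, 348.9]), ([347, 348, 9, 10, 25], [350.5, 354.2]), ([303, 353, 8, 12, 32], [307.4, 359.0]), ([330, 353, 15, 18, 61], [336.8, 361.7]), ([353, 358, 8, 13, 23], [357.4, 364.6]), ([316, 365, 5, 11, 17], [317.5, 369.8]), ([365, 366, 8, 12, 21], [368.6, 372.2]), ([333, 370, 9, 7, 18], [336.4, 372.1]), ([335, 373, 12, 11, 32], [341.2, 379.7]), ([355, 374, 12, 10, 33], [359.8, 378.7]), ([321, 376, 11, 8, 29], [325.4, 379.8])]
```

Add to h.py:
```python
def back(n,uv,z):
    return least_squares(lambda p:(proj(n,[p[0],p[1],z])-uv).ravel(),(500,0)).x.round(1)
```

Run:
```python
from h import *
for uv in ((190,200),(286,187),(279,110)): print(uv,back("top",uv,6))
rim=[608.3,148,119]
s=cv2.imread("pics/side0.png");t=cv2.imread("pics/top0.png")
def view(n,im,x,y,w,h,k):
    o=cv2.resize(im[y:y+h,x:x+w],None,fx=k,fy=k,interpolation=cv2.INTER_CUBIC)
    def d(P,col):
        for u in proj(n,P): cv2.circle(o,tuple(int(v) for v in ((u-[x,y]+.5)*k-.5)),1,col,-1)
    d(circ(rim,117),(0,0,255)); d(circ(rim,104,-97),(0,255,0))
    for b in ([456.6,-219.8,59],[585.6,-321.7,59]):
        d([b],(255,0,0)); d(circ(b,25),(255,0,0)); d(circ(b,23,-43),(255,0,255))
    d([[561,-43.6,152]],(0,0,255))
    return o
cv2.imwrite("pics/ov.png",np.hstack([view("side",s,230,140,115,150,4)[:600,:400] if 0 else view("side",s,232,140,110,150,3.6),view("top",t,170,100,200,150,2)[:300] if 0 else np.vstack([view("top",t,172,100,130,90,3),view("top",t,272,125,130,90,3)])]))
```

```text
(190, 200) [450.  251.5]
(286, 187) [494.9 -98.7]
(279, 110) [779.5 -75.9]
```

View pics/ov.png

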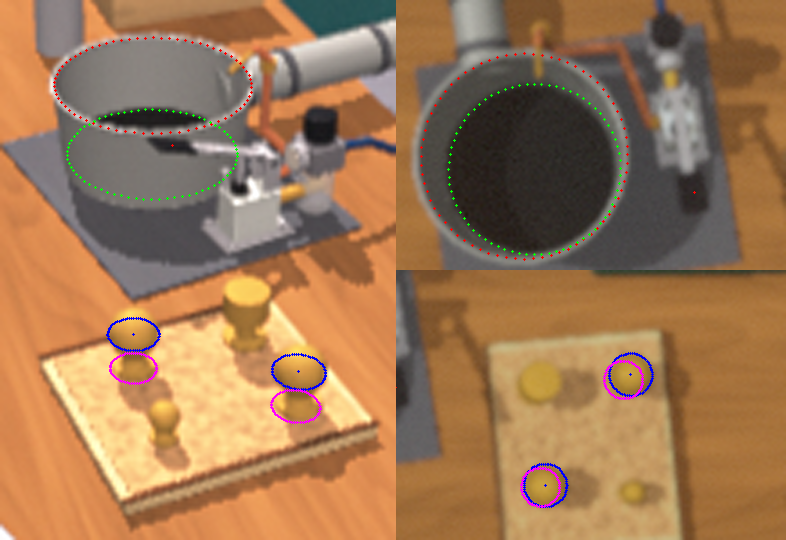

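The overlay matches: the red and green circles lie on the rim and floor, the blue circles on the balls, and the dot on the lever pad. The heights measured as 59, 62, 152 and 116 mm, against 59, 59, 152 and 119 expected. Station yaw is about 0.11 rad.

Create go.py:
```python
# go.py x y z [yaw of tool y]: print delta in tool axes; z is of the TCP
import sys; from h import *
s=ctrl.sense();q=s["ee_rot"];r=R.from_quat([q[1],q[2],q[3],q[0]])
t=np.array([float(v) for v in sys.argv[1:4]]); y=float(sys.argv[4]) if len(sys.argv)>4 else .11
rt=R.from_matrix(np.c_[[np.sin(y),-np.cos(y),0],[np.cos(y),np.sin(y),0],[0,0,-1]])
print("t",s["time_s"],"d",r.inv().apply(t-s["eef_pos"]).round(1),"rot",(r.inv()*rt).as_rotvec().round(3),"pos",s["eef_pos"].round(1),"F",s["force"].round(1),"g",round(s["grip_width"],3),round(s["grip_force"],1))
```

```bash
python3 go.py 456.6 -219.8 380
```

```text
Traceback (most recent call last):
  File "go.py", line 5, in <module>
    rt=R.from_matrix(np.c_[[np.sin(y),-np.cos(y),0],[np.cos(y),np.sin(y),0],[0,0,-1]])
  File "scipy/spatial/transform/_rotation.pyx", line 1143, in scipy.spatial.transform._rotation.Rotation.from_matrix
ValueError: Non-positive determinant (left-handed or null coordinate frame) in rotation matrix 0: [[ 0.1097783  0.9939561  0.       ]
 [-0.9939561  0.1097783  0.       ]
 [ 0.         0.        -1.       ]].
```

```bash
sed -i 's/\[np.sin(y),-np.cos(y),0\]/[-np.sin(y),np.cos(y),0]/' go.py; python3 go.py 456.6 -219.8 380
```

```text
t 0.1 d [-497.8 -619.6   24.8] rot [-1.0e-03  0.0e+00  1.2e+00] pos [135.4 507.2 404.2] F [-0.   0.5 -0. ] g 1.001 0.0
```

The manual's scale: shifts go in cm and turns go in units of 0.25 rad. Converting my numbers, 9 mm is 0.9, -310 mm is -31, 1.2 rad is 4.8.

Request:
{"fn": "tcp_steps", "kwargs": {"steps": [-3.1,-3.9,0.2,0,0,0.6,-6.2,-7.8,0.3,0,0,1.2,-9.3,-11.6,0.5,0,0,1.8,-12.4,-15.5,0.6,0,0,2.4,-15.6,-19.4,0.8,0,0,3,-18.7,-23.2,0.9,0,0,3.6,-21.8,-27.1,1.1,0,0,4.2,-24.9,-31,1.2,0,0,4.8], "finger_gap": 1.0}}

```text
time_s: 0.9
eef_pos: [296.0, 141.7, 392.6]
ee_rot: [0.0, 0.669, 0.743, 0.0]
force: [1.7, 1.1, 0.4]
grip_width: 0.999
grip_force: 0.0
```

```bash
python3 go.py 456.6 -219.8 380
```

```text
t 0.9 d [-376.2  122.1   12.7] rot [ 0.    -0.    -0.006] pos [296.  141.7 392.6] F [1.7 1.1 0.4] g 0.999 0.0
```

To row units: 8 mm is 0.8, -376 mm is -37.6.

Request:
{"fn": "tcp_steps", "kwargs": {"steps": [-4.7,1.5,0.2,0,0,0,-9.4,3,0.3,0,0,0,-14.1,4.6,0.5,0,0,0,-18.8,6.1,0.6,0,0,0,-23.5,7.6,0.8,0,0,0,-28.2,9.2,0.9,0,0,0,-32.9,10.7,1.1,0,0,0,-37.6,12.2,1.3,0,0,0]}}

```text
time_s: 1.7
eef_pos: [459.0, -218.9, 379.3]
ee_rot: [-0.0, 0.667, 0.745, 0.0]
force: [0.8, -0.3, 0.8]
grip_width: 0.999
grip_force: 0.0
```

```bash
python3 go.py 456.6 -219.8 214
```

```text
t 1.7 d [ -0.7  -2.4 165.3] rot [-0.    -0.    -0.001] pos [ 459.  -218.9  379.3] F [ 0.8 -0.3  0.8] g 0.999 0.0
```

To row units: 165 mm is 16.5, 160 mm is 16.

Request:
{"fn": "tcp_steps", "kwargs": {"steps": [0,0,4,0,0,0,0,0,8,0,0,0,0,0,12,0,0,0,0,0,14.5,0,0,0,0,0,16,0,0,0,0,0,16.5,0,0,0,0,0,16.5,0,0,0]}}

```text
time_s: 2.4
eef_pos: [458.5, -216.8, 214.4]
ee_rot: [-0.001, 0.667, 0.745, -0.0]
force: [-0.5, 0.3, -0.3]
grip_width: 1.0
grip_force: 0.0
```

```bash
python3 go.py 456.6 -219.8 214
```

Run:
```python
from h import *
s=cv2.cvtColor(ctrl.capture("side"),4);t=cv2.cvtColor(ctrl.capture("top"),4)
f=lambda a,x,y:cv2.resize(a[y:y+120,x:x+100],None,fx=4,fy=4,interpolation=2)
cv2.imwrite("pics/g1.png",np.hstack([f(s,225,150),f(t,280,120)]))
```

```text
t 2.4 d [-2.8 -2.3  0.4] rot [-0.001 -0.001 -0.   ] pos [ 458.5 -216.8  214.4] F [-0.5  0.3 -0.3] g 1.0 0.0
```

View pics/g1.png

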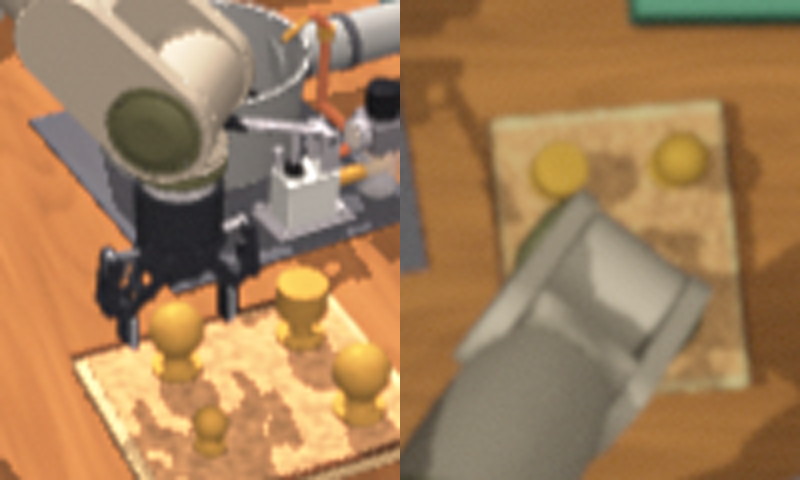

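The fingertips straddle knob 1 (ball at crop (178,330), tips at (130,340) and (230,315)). I'll apply a small correction, go slightly lower because the open pads sit back, and close.

Request:
{"fn": "tcp_steps", "kwargs": {"steps": [-0.28,-0.23,0.3,0,0,0,-0.28,-0.23,0.5,0,0,0,-0.28,-0.23,0.5,0,0,0]}}

```text
time_s: 2.8
eef_pos: [456.5, -219.9, 209.7]
ee_rot: [0.0, 0.667, 0.745, 0.0]
force: [-0.1, 0.4, -0.3]
grip_width: 1.0
grip_force: 0.0
```

Request:
{"fn": "tcp_steps", "kwargs": {"steps": [0,0,0,0,0,0,0,0,0,0,0,0,0,0,0,0,0,0,0,0,0,0,0,0,0,0,0,0,0,0,0,0,0,0,0,0,0,0,0,0,0,0,0,0,0,0,0,0], "finger_gap": 0.0, "squeeze": 50}}

```text
time_s: 3.6
eef_pos: [456.6, -219.8, 210.2]
ee_rot: [0.0, 0.667, 0.745, -0.0]
force: [-1.6, 0.6, 5.1]
grip_width: 0.562
grip_force: 50.8
```

```bash
python3 go.py 456.6 -219.8 214
```

```text
t 3.6 d [ 0.  -0.  -3.8] rot [0. 0. 0.] pos [ 456.6 -219.8  210.2] F [-1.6  0.6  5.1] g 0.562 50.8
```

Request:
{"fn": "tcp_steps", "kwargs": {"steps": [0,0,-0.5,0,0,0,0,0,-1.5,0,0,0,0,0,-2.5,0,0,0,0,0,-3,0,0,0,0,0,-3,0,0,0]}}

```text
time_s: 4.1
eef_pos: [456.7, -219.9, 240.7]
ee_rot: [0.001, 0.667, 0.745, 0.0]
force: [-0.6, -0.0, -2.8]
grip_width: 0.557
grip_force: 51.9
```

```bash
python3 go.py 603 193 370
```

Run:
```python
from h import *
s=cv2.cvtColor(ctrl.capture("side"),4)
cv2.imwrite("pics/g2.png",cv2.resize(s[190:270,225:325],None,fx=6,fy=6,interpolation=2))
```

```text
t 4.1 d [ 394.2  190.9 -129.6] rot [0.001 0.001 0.   ] pos [ 456.7 -219.9  240.7] F [-0.6 -0.  -2.8] g 0.557 51.9
```

View pics/g2.png

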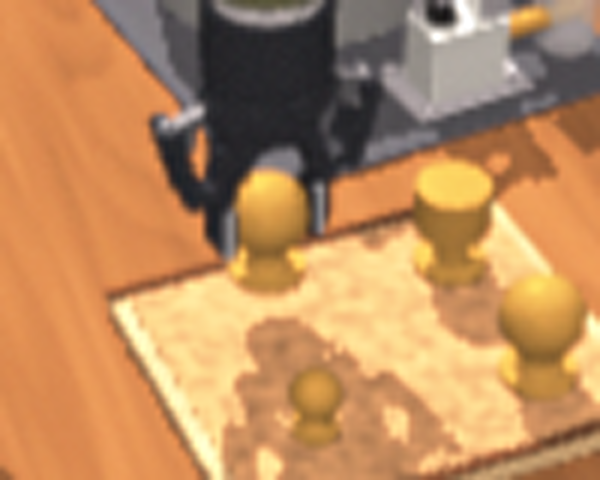

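Knob 1 is held upright between the pads (crop (270,212)), clear of the board, with 2.8 N of weight. I'll lift it and carry it to the tub's +y side.

Request:
{"fn": "tcp_steps", "kwargs": {"steps": [0,0,-2.5,0,0,0,0,0,-6.5,0,0,0,0,0,-10.5,0,0,0,0,0,-13.5,0,0,0,0.5,0.2,-15,0,0,0,2,1,-15,0,0,0,5,2.5,-15,0,0,0,9,4.4,-15,0,0,0]}}

```text
time_s: 4.95
eef_pos: [490.5, -125.4, 389.3]
ee_rot: [-0.0, 0.668, 0.744, -0.0]
force: [1.4, 0.3, -3.1]
grip_width: 0.563
grip_force: 52.6
```

Request:
{"fn": "tcp_steps", "kwargs": {"steps": [4,1.9,0,0,0,0,8,3.9,0,0,0,0,12,5.8,0,0,0,0,16,7.7,0,0,0,0,20,9.7,0,0,0,0,24,11.6,0,0,0,0,27,13.1,0,0,0,0,29,14.1,0,0,0,0]}}

```text
time_s: 5.75
eef_pos: [599.0, 180.6, 388.7]
ee_rot: [-0.001, 0.666, 0.746, -0.0]
force: [1.3, 0.1, -3.1]
grip_width: 0.562
grip_force: 52.6
```

```bash
python3 go.py 603 193 222
```

```text
t 5.75 d [ 11.8   5.6 166.7] rot [-0.001 -0.     0.002] pos [599.  180.6 388.7] F [ 1.3  0.1 -3.1] g 0.562 52.6
```

To row units: 12 mm is 1.2, 6 mm is 0.6.

Request:
{"fn": "tcp_steps", "kwargs": {"steps": [0.8,0.4,1,0,0,0,1.2,0.6,4,0,0,0,1.2,0.6,7.5,0,0,0,1.2,0.6,10.5,0,0,0,1.2,0.6,13,0,0,0,1.2,0.6,14.5,0,0,0,1.2,0.6,15,0,0,0,1.2,0.6,15,0,0,0]}}

```text
time_s: 6.55
eef_pos: [603.5, 190.4, 239.6]
ee_rot: [-0.0, 0.667, 0.745, -0.0]
force: [0.1, 0.0, -2.8]
grip_width: 0.563
grip_force: 52.7
```

```bash
python3 go.py 603 193 216
```

```text
t 6.55 d [ 2.6 -0.2 23.6] rot [-0.  0. -0.] pos [603.5 190.4 239.6] F [ 0.1  0.  -2.8] g 0.563 52.7
```

To row units: 24 mm is 2.4, 23 mm is 2.3.

Request:
{"fn": "tcp_steps", "kwargs": {"steps": [0.2,0,0.8,0,0,0,0.2,0,1.5,0,0,0,0.2,0,1.9,0,0,0,0.2,0,2.2,0,0,0,0.2,0,2.3,0,0,0,0.2,0,2.4,0,0,0,0.2,0,2.4,0,0,0]}}

```text
time_s: 7.25
eef_pos: [603.3, 192.7, 215.8]
ee_rot: [0.0, 0.667, 0.745, 0.0]
force: [-0.9, -0.1, -2.7]
grip_width: 0.556
grip_force: 52.7
```

```bash
python3 go.py 603 193 216
```

```text
t 7.25 d [ 0.3 -0.2 -0.2] rot [ 0.  0. -0.] pos [603.3 192.7 215.8] F [-0.9 -0.1 -2.7] g 0.556 52.7
```

To row units: 1 mm is 0.1, 2 mm is 0.2.

Request:
{"fn": "tcp_steps", "kwargs": {"steps": [0,0,0.1,0,0,0,0,0,0.2,0,0,0,0,0,0.2,0,0,0], "only": "pos|force"}}

```text
eef_pos: [603.3, 192.8, 214.2]
force: [-1.9, -0.4, 3.3]
grip_force: 53.0
```

Request:
{"fn": "tcp_steps", "kwargs": {"steps": [0,0,0.1,0,0,0,0,0,0.2,0,0,0,0,0,0.2,0,0,0], "only": "pos|force"}}

```text
eef_pos: [603.3, 192.8, 212.7]
force: [-4.8, -1.1, 8.6]
grip_force: 53.4
```

Request:
{"fn": "tcp_steps", "kwargs": {"steps": [0,0,-0.1,0,0,0,0,0,-0.15,0,0,0,0,0,-0.15,0,0,0], "only": "pos|force"}}

```text
eef_pos: [603.3, 192.8, 213.7]
force: [-2.4, -0.3, 5.1]
grip_force: 53.4
```

Request:
{"fn": "tcp_steps", "kwargs": {"steps": [0,0,0,0,0,0,0,0,0,0,0,0,0,0,0,0,0,0,0,0,0,0,0,0,0,0,0,0,0,0,0,0,0,0,0,0], "finger_gap": 0.85}}

```text
time_s: 8.75
eef_pos: [603.2, 192.8, 213.1]
ee_rot: [-0.0, 0.667, 0.745, -0.0]
force: [-0.1, -0.2, -0.7]
grip_width: 0.851
grip_force: 0.0
```

Request:
{"fn": "tcp_steps", "kwargs": {"steps": [0,0,-0.5,0,0,0,0,0,-1.5,0,0,0,0,0,-3,0,0,0,0,0,-6,0,0,0,0,0,-10,0,0,0,0,0,-14,0,0,0,0,0,-17,0,0,0,0,0,-17.5,0,0,0]}}

```text
time_s: 9.55
eef_pos: [602.9, 192.8, 394.1]
ee_rot: [0.003, 0.667, 0.745, 0.003]
force: [1.2, 0.6, -0.3]
grip_width: 0.85
grip_force: 0.0
```

```bash
python3 go.py 585.6 -321.7 385
```

```text
t 9.55 d [-509.5  -73.8    8.4] rot [ 0.009 -0.     0.   ] pos [602.9 192.8 394.1] F [ 1.2  0.6 -0.3] g 0.85 0.0
```

To row units: -11 mm is -1.1, -345 mm is -34.5.

Request:
{"fn": "tcp_steps", "kwargs": {"steps": [-3,-0.4,0,0,0,0,-7.5,-1.1,0,0,0,0,-12,-1.7,0,0,0,0,-16.5,-2.4,0,0,0,0,-21,-3,0,0,0,0,-25.5,-3.7,0,0,0,0,-30,-4.3,0,0,0,0,-34.5,-5,0,0,0,0], "finger_gap": 1.0, "only": "pos"}}

```text
eef_pos: [590.8, -157.4, 388.5]
```

Request:
{"fn": "tcp_steps", "kwargs": {"steps": [-4.5,-0.6,0,0,0,0,-9,-1.3,0,0,0,0,-13,-1.9,0,0,0,0,-15.5,-2.3,0.5,0,0,0,-16.4,-2.4,1,0,0,0,-16.4,-2.4,1.5,0,0,0,-16.4,-2.4,1.5,0,0,0]}}

```text
time_s: 11.05
eef_pos: [585.8, -320.0, 372.3]
ee_rot: [-0.001, 0.667, 0.745, 0.0]
force: [0.4, 0.3, 0.3]
grip_width: 1.001
grip_force: 0.0
```

```bash
python3 go.py 585.6 -321.7 209.5
```

Run:
```python
from h import *
s=cv2.cvtColor(ctrl.capture("side"),4);t=cv2.cvtColor(ctrl.capture("top"),4)
f=lambda a,x,y:cv2.resize(a[y:y+130,x:x+100],None,fx=4,fy=4,interpolation=2)
cv2.imwrite("pics/t1.png",np.hstack([f(s,235,140),f(t,170,90)]))
```

```text
t 11.05 d [ -2.   -0.2 162.8] rot [-0.001 -0.002  0.001] pos [ 585.8 -320.   372.3] F [0.4 0.3 0.3] g 1.001 0.0
```

View pics/t1.png

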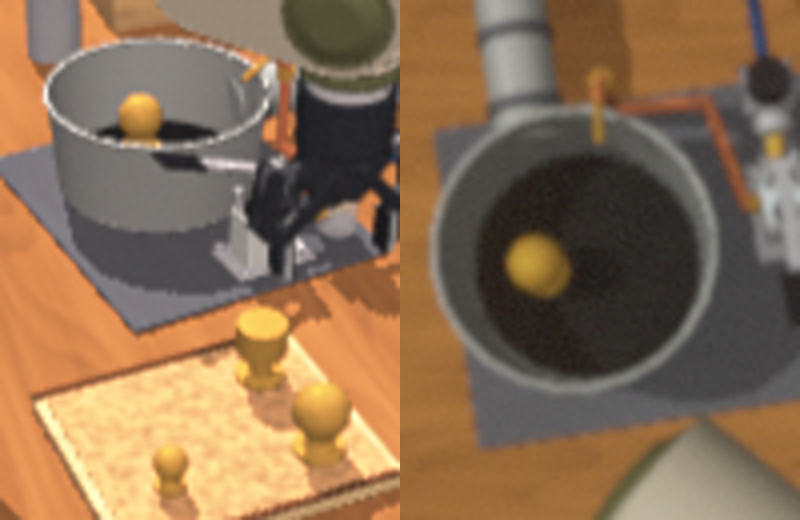

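Knob 1 stands upright in the tub (top crop (538,265)), and the rest is unchanged. Next I'll descend on knob 2.

Request:
{"fn": "tcp_steps", "kwargs": {"steps": [-0.1,0,4,0,0,0,-0.15,0,8,0,0,0,-0.15,0,12,0,0,0,-0.15,0,14.5,0,0,0,-0.15,0,15.8,0,0,0,-0.15,0,16.3,0,0,0,-0.15,0,16.3,0,0,0], "only": "pos|force"}}

```text
eef_pos: [586.0, -322.5, 211.0]
force: [-0.2, 0.8, 0.5]
grip_force: 0.0
```

Request:
{"fn": "tcp_steps", "kwargs": {"steps": [0,0,0,0,0,0,0,0,0,0,0,0,0,0,0,0,0,0,0,0,0,0,0,0,0,0,0,0,0,0,0,0,0,0,0,0,0,0,0,0,0,0,0,0,0,0,0,0], "finger_gap": 0.0, "squeeze": 50}}

```text
time_s: 12.65
eef_pos: [585.9, -323.0, 211.7]
ee_rot: [0.001, 0.667, 0.745, 0.0]
force: [-0.6, 0.6, 5.4]
grip_width: 0.562
grip_force: 51.0
```

Request:
{"fn": "tcp_steps", "kwargs": {"steps": [0,0,-0.5,0,0,0,0,0,-1.5,0,0,0,0,0,-2.5,0,0,0,0,0,-3,0,0,0,0,0,-3,0,0,0]}}

```text
time_s: 13.15
eef_pos: [585.8, -322.9, 241.4]
ee_rot: [0.001, 0.667, 0.745, 0.0]
force: [-0.0, -0.1, -2.3]
grip_width: 0.562
grip_force: 51.7
```

```bash
python3 go.py 613 103 385
```

```text
t 13.15 d [ 420.1   74.  -144. ] rot [0.001 0.001 0.   ] pos [ 585.8 -322.9  241.4] F [-0.  -0.1 -2.3] g 0.562 51.7
```

Request:
{"fn": "tcp_steps", "kwargs": {"steps": [0,0,-2.5,0,0,0,0,0,-6.5,0,0,0,0,0,-10.5,0,0,0,0,0,-13.5,0,0,0,0.5,0.1,-14.8,0,0,0,2.5,0.4,-15,0,0,0,6,1.1,-15,0,0,0,10,1.8,-15,0,0,0], "only": "pos|force"}}

```text
eef_pos: [592.4, -220.6, 388.4]
force: [-0.6, -0.1, -2.3]
grip_force: 52.1
```

Request:
{"fn": "tcp_steps", "kwargs": {"steps": [4.2,0.7,0,0,0,0,8.4,1.5,0,0,0,0,12.6,2.2,0,0,0,0,16.8,3,0,0,0,0,21,3.7,0,0,0,0,25.2,4.4,0,0,0,0,29,5.1,0,0,0,0,31.6,5.6,0,0,0,0]}}

```text
time_s: 14.75
eef_pos: [613.1, 101.7, 388.7]
ee_rot: [-0.001, 0.666, 0.746, -0.001]
force: [0.7, 0.7, -2.0]
grip_width: 0.561
grip_force: 52.1
```

```bash
python3 go.py 613 103 240
```

```text
t 14.75 d [  1.2   0.4 148.7] rot [-0.002 -0.001  0.002] pos [613.1 101.7 388.7] F [ 0.7  0.7 -2. ] g 0.561 52.1
```

To row units: 148 mm is 14.8, 138 mm is 13.8.

Request:
{"fn": "tcp_steps", "kwargs": {"steps": [0,0,2,0,0,0,0,0,5,0,0,0,0,0,8.5,0,0,0,0,0,11.5,0,0,0,0,0,13.8,0,0,0,0,0,14.8,0,0,0,0,0,14.8,0,0,0], "only": "pos|force"}}

```text
eef_pos: [613.1, 99.0, 240.4]
force: [0.3, -0.5, -1.9]
grip_force: 52.1
```

Request:
{"fn": "tcp_steps", "kwargs": {"steps": [0,0,0.8,0,0,0,0,0,1.4,0,0,0,0,0,1.8,0,0,0,0,0,2,0,0,0,0,0,2.2,0,0,0,0,0,2.2,0,0,0], "only": "pos|force"}}

```text
eef_pos: [613.6, 98.8, 220.1]
force: [-0.2, -0.3, -1.6]
grip_force: 52.1
```

To row units: 2 mm is 0.2, 1 mm is 0.1.

Request:
{"fn": "tcp_steps", "kwargs": {"steps": [0,0,0.1,0,0,0,0,0,0.2,0,0,0,0,0,0.2,0,0,0], "only": "pos|force"}}

```text
eef_pos: [613.5, 98.8, 218.1]
force: [-0.3, -0.1, -2.7]
grip_force: 52.1
```

Request:
{"fn": "tcp_steps", "kwargs": {"steps": [0,0,0.1,0,0,0,0,0,0.2,0,0,0,0,0,0.2,0,0,0], "only": "pos|force"}}

```text
eef_pos: [613.6, 98.8, 216.2]
force: [0.6, 1.0, -0.9]
grip_force: 52.1
```

Request:
{"fn": "tcp_steps", "kwargs": {"steps": [0,0,0.1,0,0,0,0,0,0.15,0,0,0,0,0,0.15,0,0,0], "only": "pos|force"}}

```text
eef_pos: [613.6, 98.8, 215.1]
force: [-1.8, 0.7, 3.4]
grip_force: 52.5
```

Request:
{"fn": "tcp_steps", "kwargs": {"steps": [0,0,0,0,0,0,0,0,0,0,0,0,0,0,0,0,0,0,0,0,0,0,0,0,0,0,0,0,0,0,0,0,0,0,0,0], "finger_gap": 0.85}}

```text
time_s: 17.55
eef_pos: [613.6, 98.8, 214.7]
ee_rot: [0.0, 0.667, 0.745, 0.0]
force: [0.3, -0.1, 0.3]
grip_width: 0.852
grip_force: 0.0
```

Request:
{"fn": "tcp_steps", "kwargs": {"steps": [0,0,-0.5,0,0,0,0,0,-1.5,0,0,0,0,0,-3,0,0,0,0,0,-6,0,0,0,0,0,-10,0,0,0,0,0,-14,0,0,0,0,0,-16.5,0,0,0,0,0,-17,0,0,0], "only": "pos|force"}}

```text
eef_pos: [613.3, 98.9, 389.6]
force: [0.5, -0.1, -1.1]
grip_force: 0.0
```

```bash
python3 go.py 554 -44 360
```

```text
t 18.35 d [-135.5  -74.9   29.2] rot [0.007 0.001 0.   ] pos [613.3  98.9 389.6] F [ 0.5 -0.1 -1.1] g 0.848 0.0
```

To row units: -36 mm is -3.6, 10 mm is 1.

Request:
{"fn": "tcp_steps", "kwargs": {"steps": [-2.5,-1.4,0,0,0,0,-6.5,-3.6,0.5,0,0,0,-10.5,-5.8,1,0,0,0,-13,-7.1,2,0,0,0,-13.7,-7.5,2.7,0,0,0,-13.7,-7.5,2.7,0,0,0,-13.7,-7.5,2.7,0,0,0,-13.7,-7.5,2.7,0,0,0], "finger_gap": 0.0}}

```text
time_s: 19.15
eef_pos: [554.4, -44.5, 358.0]
ee_rot: [0.0, 0.667, 0.745, 0.0]
force: [-1.1, 0.3, 0.3]
grip_width: 0.002
grip_force: 0.0
```

```bash
python3 go.py 554 -44 330
```

Run:
```python
from h import *
s=cv2.cvtColor(ctrl.capture("side"),4);t=cv2.cvtColor(ctrl.capture("top"),4)
f=lambda a,x,y:cv2.resize(a[y:y+100,x:x+100],None,fx=4,fy=4,interpolation=2)
cv2.imwrite("pics/t2.png",np.hstack([f(s,235,120),f(t,170,90)]))
```

```text
t 19.15 d [ 0.5 -0.4 28. ] rot [0.001 0.    0.002] pos [554.4 -44.5 358. ] F [-1.1  0.3  0.3] g 0.002 0.0
```

View pics/t2.png

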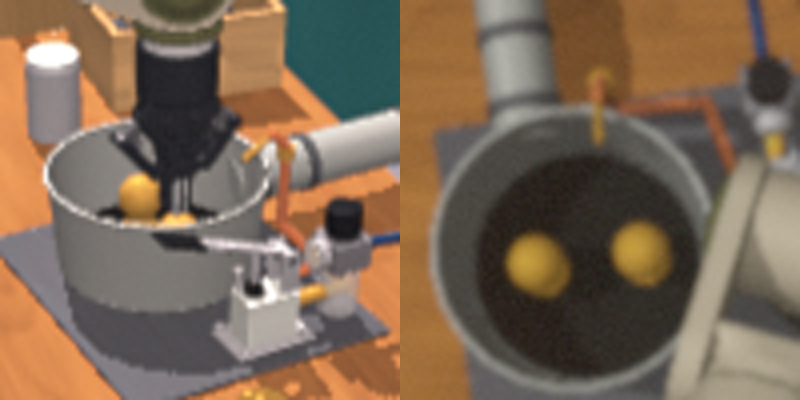

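Both knobs stand upright in the tub (top crop (538,265) and (641,253)). The shut fingertips are above the lever pad (side crop (180,215), pad at (180,240)). Next I'll feel for contact.

To row units: 8 mm is 0.8, 25 mm is 2.5.

Request:
{"fn": "tcp_steps", "kwargs": {"steps": [0,0,0.8,0,0,0,0,0,1.6,0,0,0,0,0,2.2,0,0,0,0,0,2.5,0,0,0,0,0,2.5,0,0,0], "only": "pos|force"}}

```text
eef_pos: [554.0, -45.6, 332.2]
force: [-1.2, -0.2, 0.3]
grip_force: 0.0
```

Request:
{"fn": "tcp_steps", "kwargs": {"steps": [0,0,0.2,0,0,0,0,0,0.4,0,0,0,0,0,0.4,0,0,0], "only": "pos|force"}}

```text
eef_pos: [554.1, -45.6, 329.1]
force: [-1.4, -0.4, 5.2]
grip_force: 2.1
```

Request:
{"fn": "tcp_steps", "kwargs": {"steps": [0,0,0.2,0,0,0,0,0,0.4,0,0,0,0,0,0.4,0,0,0], "only": "pos|force"}}

```text
eef_pos: [554.1, -45.7, 325.0]
force: [-0.6, -0.1, 6.3]
grip_force: 2.3
```

Request:
{"fn": "tcp_steps", "kwargs": {"steps": [0,0,0.3,0,0,0,0,0,0.6,0,0,0,0,0,0.9,0,0,0,0,0,1.2,0,0,0,0,0,1.5,0,0,0,0,0,1.7,0,0,0,0,0,1.9,0,0,0,0,0,1.9,0,0,0], "only": "pos|force"}}

```text
eef_pos: [554.0, -45.7, 306.2]
force: [-2.9, 0.3, 8.4]
grip_force: 3.4
```

Run:
```python
from h import *
from scipy.optimize import brentq
# lever angle estimate for tip edge: fixed x-out, tip z
for out in (126.7,135,141):
  for z0,ztip in ((330,156),):
    z=ctrl.sense()["eef_pos"][2]-173
    # surface height at horizontal distance out from hinge: line through (0,7/cos) slope tan(th)
    f=lambda L,h:100+7/np.cos(.36-L)+out*np.tan(.36-L)-h
    print(out,"contact z",100+7/np.cos(.36)+out*np.tan(.36),"L now",brentq(f,-.3,.6,args=(z,)))
s=cv2.cvtColor(ctrl.capture("side"),4)
cv2.imwrite("pics/t3.png",cv2.resize(s[140:220,240:340],None,fx=6,fy=6,interpolation=2))
```

```text
126.7 contact z 155.16969825054363 L now 0.15700360647568556
135 contact z 158.29384191917245 L now 0.16905134143684772
141 contact z 160.5522590290246 L now 0.17692000685423634
```

View pics/t3.png

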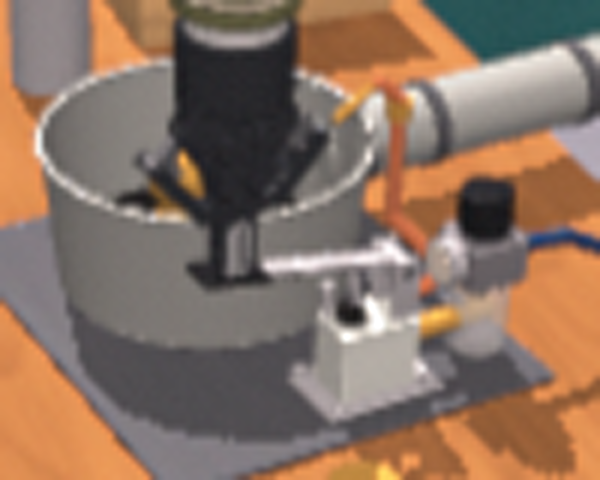

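The fingertips press on the middle of the pad (crop (232,270)). The lever is at about 0.17 rad and the force is 8 N, which fits half-way. I'll hold there and hand in.

Request:
{"fn": "tcp_steps", "kwargs": {"steps": [0,0,0,0,0,0,0,0,0.05,0,0,0,0,0,0.05,0,0,0,0,0,0.05,0,0,0,0,0,0.05,0,0,0,0,0,0.05,0,0,0,0,0,0.05,0,0,0,0,0,0.05,0,0,0]}}

```text
time_s: 22.0
eef_pos: [554.0, -45.7, 305.9]
ee_rot: [0.0, 0.667, 0.745, -0.0]
force: [-3.7, 0.2, 7.0]
grip_width: -0.003
grip_force: 3.4
```

```bash
python3 go.py 554 -44 305; python3 -c "
from rig import ctrl
print(ctrl.finish_job())"
```

```text
t 22.0 d [1.7 0.2 0.9] rot [0.    0.001 0.   ] pos [554.  -45.7 305.9] F [-3.7  0.2  7. ] g -0.003 3.4
the job is handed in; nothing more can be done
None
```

I handed the job in at 22 s with both large knobs standing upright in the tub and the lever held about half-way (estimated 0.17 rad, about 7 N of push); the hand-in gave no pass or fail result.

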